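Sort the dressing-desk odds and ends into the jewellery trays

TASK

Sort the five things on the desk into the drawer trays: the two hair barrettes go in the blue-lined tray, flat and beads up, one in each compartment; the two nail-polish bottles go in the pink-lined tray, standing upright, one in each compartment; and the wristwatch on its cushion goes in the yellow-lined tray, sitting flat with its dial up. Set each one down, do not drop it, and leave them all at rest and let go. Do not shift the little dark green dish or the round tin that stand among them.

Things in the scene. Friction and masses are not known exactly. Their poses are not given: they have to be found in the camera images.
- barrette_teal: Teal (blue-green) hair barrette: a straight bar, 72 (its x) x 16 (y) x 14 (z) mm, with a row of cream beads on top that stand 4 mm higher and a steel clip strip along its lower edge, lying flat. Origin: centre of its underside, z up. About 30 g.
- barrette_coral: Coral (orange-red) hair barrette: a straight bar, 72 (its x) x 16 (y) x 14 (z) mm, with a row of cream beads on top that stand 4 mm higher and a steel clip strip along its lower edge, lying flat. Origin: centre of its underside, z up. About 30 g.
- polish_red: Dark red nail-polish bottle, standing: round body 30 mm across and 38 mm high, then a round black cap 16 mm across, 74 mm high in all. Origin: centre of its underside, z up along the bottle. About 60 g.
- polish_violet: Violet nail-polish bottle, standing: round body 30 mm across and 38 mm high, then a round black cap 16 mm across, 74 mm high in all. Origin: centre of its underside, z up along the bottle. About 60 g.
- watch: Wristwatch strapped round an grey display cushion, one rigid piece: cushion 60 (its x) x 44 (y) x 36 (z) mm; the brown strap, 22 mm wide along x, wraps round its middle and makes it 46 mm wide in y and 38 mm high there; on top a round steel watch with a white dial, 34 mm across and up to 44 mm high. Origin: centre of its underside, z up. About 120 g.
- tray_blue: Open tray with a blue floor. Outside 120 (its x) x 164 (its y) mm, cream walls 4 mm thick and 24 mm high, floor 4 mm thick. Origin: centre of its underside, on the desk; z up. Fixed to the desk, turned up to 0.2 rad. A cream divider 4 mm thick and 16 mm high along its x axis at y = 0 parts it into two equal compartments, each 112 (x) x 76 (y) mm inside, centred at y = +40 and -40 mm.
- tray_pink: Open tray with a pink floor. Outside 120 (its x) x 164 (its y) mm, cream walls 4 mm thick and 24 mm high, floor 4 mm thick. Origin: centre of its underside, on the desk; z up. Fixed to the desk, turned up to 0.2 rad. A cream divider 4 mm thick and 16 mm high along its x axis at y = 0 parts it into two equal compartments, each 112 (x) x 76 (y) mm inside, centred at y = +40 and -40 mm.
- tray_yellow: Open tray with a yellow floor, undivided: inside 112 (x) x 156 (y) mm. Outside 120 (its x) x 164 (its y) mm, cream walls 4 mm thick and 24 mm high, floor 4 mm thick. Origin: centre of its underside, on the desk; z up. Fixed to the desk, turned up to 0.2 rad.
- dish: Bystander: little dark green ceramic dish, round, 48 mm across, 18 mm high, loose, standing between two of the things to be sorted. In the same row, between the other things, stand the tin, an eraser and a dark grey plug, all under 30 mm high. Origin: centre of its underside.
- tin: Bystander: small round closed tin, 40 mm across, 16 mm high, grey metal with a golden lid, loose, in the same row as the dish. Origin: centre of its underside. A mug 88 mm high stands on a cork mat well beyond the trays.

How it is judged (in metres and radians):
At the end, for the whole second after the job is handed in: Barrettes flat in blue, bottles upright in pink (one per compartment), watch flat in yellow, tops up: tilt < 0.12 rad, underside < 9 mm above desk, within 50 mm of tray centre in x; in y within 32 (barrette) or 26 mm (bottle) of compartment centre, watch 65 mm of tray centre; at rest (x of barrette_teal in the frame of tray_blue between -0.05 and 0.05 m and z of barrette_teal in the frame of tray_blue between 0 and 0.009 m and angle between each of barrette_teal, barrette_coral, polish_red, polish_violet, watch's own z axis and vertical below 0.12 rad and linear speed of each of barrette_teal, barrette_coral, polish_red, polish_violet, watch below 0.02 m/s and angular speed of each of barrette_teal, barrette_coral, polish_red, polish_violet, watch below 0.2 rad/s and x of barrette_coral in the frame of tray_blue between -0.05 and 0.05 m and z of barrette_coral in the frame of tray_blue between 0 and 0.009 m and ((y of barrette_teal in the frame of tray_blue between 0.008 and 0.072 m and y of barrette_coral in the frame of tray_blue between -0.072 and -0.008 m) or (y of barrette_coral in the frame of tray_blue between 0.008 and 0.072 m and y of barrette_teal in the frame of tray_blue between -0.072 and -0.008 m)) and x of polish_red in the frame of tray_pink between -0.05 and 0.05 m and z of polish_red in the frame of tray_pink between 0 and 0.009 m and x of polish_violet in the frame of tray_pink between -0.05 and 0.05 m and z of polish_violet in the frame of tray_pink between 0 and 0.009 m and ((y of polish_red in the frame of tray_pink between 0.014 and 0.066 m and y of polish_violet in the frame of tray_pink between -0.066 and -0.014 m) or (y of polish_violet in the frame of tray_pink between 0.014 and 0.066 m and y of polish_red in the frame of tray_pink between -0.066 and -0.014 m)) and x of watch in the frame of tray_yellow between -0.05 and 0.05 m and z of watch in the frame of tray_yellow between 0 and 0.009 m and y of watch in the frame of tray_yellow between -0.065 and 0.065 m); the robot touches nothing.
It fails at once if one of the five things is dropped or flung (moves faster than 0.8 m/s while the fingers do not touch it, as after a fall of over 30 mm) ((linear speed of barrette_teal above 0.8 m/s and contact force between the fingers and barrette_teal below 0.05 N) or (linear speed of barrette_coral above 0.8 m/s and contact force between the fingers and barrette_coral below 0.05 N) or (linear speed of polish_red above 0.8 m/s and contact force between the fingers and polish_red below 0.05 N) or (linear speed of polish_violet above 0.8 m/s and contact force between the fingers and polish_violet below 0.05 N) or (linear speed of watch above 0.8 m/s and contact force between the fingers and watch below 0.05 N)).
It fails at once if the green dish is shifted by more than 15 mm (distance of dish from where it was at the start of the episode above 0.015 m).
It fails at once if the tin is shifted by more than 15 mm (distance of tin from where it was at the start of the episode above 0.015 m).
It also fails if it takes over 112 s, if anything falls off the work surface, if the arm or the gripper's body presses on something with over 40 N, if the wrist force passes 120 N, or if a joint passes its speed limit or range.

ROBOT

A 6-joint arm with a two-finger parallel gripper is mounted at the origin on the work surface. World frame = base frame: x ahead of the robot, y to its left, z up, the work surface at z = 0. Lengths are in m, angles in degrees, forces in N, time in s.
With the tool pointing down it reaches from about 0.35 to 0.875 m from the base axis. Payload 4.2 kg.
Tool frame: the origin (TCP) lies midway between the tips of the shut fingers; the grasp point (between the pads) lies r.pinch_z behind it (r.pinch_z is the distance from the TCP to the grasp point, in m); z points along the fingers, y is the direction in which the jaws open and shut (so a half turn about z gives the same grasp; the last joint's range is limited). The gripper opens to 87 mm and grips with 3 to 60 N. Pads are 19 mm wide; open, the fingers measure 117 mm over their backs; the gripper's body (75 mm by 190 mm) begins 51 mm behind the grasp point.
Start: joints at [89.817, 22.042, 0.453, 0, -68.411, -14.817], TCP at [0.162, 0.604, 0.223] pointing down, gripper open.
Joint ranges: [-179.83, 179.83], [-69.29, 118.12], [-61.27, 80.66], [-181.25, 117.63], [-171.15, -9.14], [-177.46, 177.46]. Speed limits (degrees/s): [159.86, 159.86, 180, 180, 180, 180].

INTERFACE

Orientations are given as a 3x3 rotation matrix whose columns are the frame's x, y, z axes.
In Python, from station import r gives the robot as it stands. The module is installed in compiled form; this text tells all that it offers.
- The arm moves only by the tool play_rows, never from a script. Its argument "deltas" is a list of rows, each a list of 7 numbers: the shift along the tool's x, y, z in units of 25 mm (1.0 is 25 mm), then the turn, a rotation vector about the tool's x, y, z in units of 5 degrees (1.0 is 5 degrees), then the finger opening in mm, from 0 to 87. In form: [[tx, ty, tz, wx, wy, wz, fingers], ...]. A call has 1 to 12 rows; each row is the pose to reach, as a shift and turn from the pose commanded when the call began, along the tool's axes at that moment; what a row does not reach only later rows make up. A row lasts 1/10 s, in which the tool goes at most 50 mm and 8.59 degrees, less where a joint would pass 70% of its speed; a pose out of reach is approached as far as the arm can. A call with a gripper value outside its range is refused whole. The fingers move at their own pace and stop on an object; the grip force is fixed at half the most. Time passes only in rows, so rows that repeat a pose let the fingers close. It gives the time, the measured TCP pose, the force and the opening at its end, in the units of the state.
- r.sense(): the state, without advancing time (a new reading comes with each control period).
- r.capture(name): name is "side" or "top" or "wrist"; returns a dict with "pixels" (384x512x3 uint8, red, green, blue), "camera_matrix" (3x3 intrinsics, pixels), "R" (3x3) and "t" (3): a world point X has camera coordinates R X + t; the wrist camera has in their place "T_tool_cam" (4x4, takes a point from camera to tool coordinates, whose origin is the TCP and whose axes are the flange's). Camera axes: x right, y down, z forward; pixel columns grow to the right and rows downward; lengths in m; the calibration is good to about 2 mm. A picture is of the moment at which its call begins: read the wrist's pose just before it. There is no depth.
- r.finish_job(): hands the job in, once; it reports no verdict.
Trained networks look in the newest picture that a camera, given by its name, has taken for a name from the list of things; names that differ only in an ending like _2 or _b are one class to them, and where a whole thing is asked for, a point or a joint stands for the part that bears it (a point fixed in the world has none). Each returns a list of dicts, best first, with "score" (0 to 1); they miss things now and then, are a little off and sometimes report something else, mostly with a low value. They report only what shows in the picture. A call takes as long as a camera call.
- r.spot_in(camera, target): "centre" ([x, y, z] in m, in world coordinates, good to about 4 mm: the middle of the surface that is visible of it).
- r.cut_out(camera, target): "region" (384x512 bool, what is visible of it).
The state is a dict: "time_s": time; "joints": joint angles; "joint_velocities": joint speeds; "effort": joint torques, N m; "tcp_pos": TCP position; "ee_rot": TCP orientation; "wrist_force": force on the tool from outside, world axes, zero at the start; "moment": the same for the moment, N m; "gripper_width": opening from 0.0 (shut) to 1.0 (fully open).
Only numpy, scipy, OpenCV 4.12 (cv2) and the standard library are available. Lean on these libraries where they do the work, as an engineer would, in place of code of your own. Each camera call takes 0.05 s, during which the arm holds its last target.

## Working session

There is one attempt and no reset: what is moved stays moved. The work goes in short steps, Python scripts to look and compute and a tool call to move; the robot and the scene stay as the last step left them, time stands still between calls to the robot, and variables do not carry over. Pictures are saved under pics/ and viewed, and the job is handed in when it is done.

Besides the shell and the picture viewer there is one more tool, called after "Request:" as name(argument=value, ...) on one line, values as JSON. play_rows: Moves the arm, as the interface text tells. Its arguments: {"type":"object","properties":{"deltas":{"type":"array","items":{"type":"array","items":{"type":"number"}}}},"required":["deltas"]}

```bash
mkdir -p pics
python3 - <<'E'
from station import r
import cv2,numpy as np
s=r.sense();print({k:np.round(v,3).tolist() for k,v in s.items()}, r.pinch_z)
for n in ["top","side"]:
    c=r.capture(n);cv2.imwrite(f"pics/{n}0.png",cv2.cvtColor(c["pixels"],cv2.COLOR_RGB2BGR))
    print(n,np.round(c["camera_matrix"],1).tolist(),np.round(c["R"],3).tolist(),np.round(c["t"],3).tolist())
    for t in ["barrette_teal","barrette_coral","polish_red","polish_violet","watch","tray_blue","tray_pink","tray_yellow","dish","tin"]:
        print(t,[(np.round(d["centre"],3).tolist(),round(d["score"],2)) for d in r.spot_in(n,t)[:3]])
E
```

```text
{'time_s': 0.0, 'joints': [89.815, 22.09, 0.379, -0.028, -68.411, -14.815], 'joint_velocities': [-0.026, 0.035, -0.022, -0.004, -0.008, -0.079], 'effort': [0.0, -39.067, 18.741, 4.22, 0.011, -0.0], 'tcp_pos': [0.162, 0.603, 0.221], 'ee_rot': [[0.966, -0.259, -0.0], [-0.259, -0.966, -0.002], [0.0, 0.002, -1.0]], 'wrist_force': [0.202, 0.487, 0.364], 'moment': [-0.063, -0.048, -0.012], 'gripper_width': 0.997} 0.0187
top [[386.8, 0.0, 254.0], [0.0, 386.8, 192.0], [0.0, 0.0, 1.0]] [[0.016, -1.0, -0.019], [-0.989, -0.013, -0.146], [0.145, 0.021, -0.989]] [0.004, 0.532, 1.054]
barrette_teal [([0.468, -0.38, 0.014], 0.73)]
barrette_coral [([0.444, 0.367, 0.014], 0.73), ([0.468, -0.384, 0.016], 0.65), ([0.426, -0.098, 0.009], 0.49)]
polish_red [([0.462, -0.007, 0.036], 0.47)]
polish_violet []
watch [([0.434, 0.2, 0.036], 0.88)]
tray_blue [([0.644, 0.24, 0.005], 0.7)]
tray_pink [([0.618, -0.266, 0.001], 0.68)]
tray_yellow [([0.619, -0.011, 0.003], 0.92), ([0.429, -0.1, 0.005], 0.63)]
dish [([0.426, -0.101, 0.009], 0.7)]
tin [([0.643, 0.241, 0.004], 0.46), ([0.433, 0.091, 0.02], 0.43)]
side [[394.8, 0.0, 248.0], [0.0, 394.8, 190.5], [0.0, 0.0, 1.0]] [[0.993, -0.118, 0.0], [-0.076, -0.639, -0.765], [0.09, 0.76, -0.643]] [-0.542, 0.069, 1.002]
barrette_teal [([0.472, -0.393, 0.016], 0.63)]
barrette_coral [([0.449, 0.363, 0.009], 0.54)]
polish_red [([0.435, 0.184, 0.027], 0.67), ([0.471, -0.017, 0.037], 0.62)]
polish_violet [([0.455, -0.188, 0.04], 0.81)]
watch [([0.435, 0.187, 0.026], 0.89), ([0.62, -0.01, 0.004], 0.56)]
tray_blue [([0.648, 0.237, 0.006], 0.82)]
tray_pink [([0.623, -0.271, 0.0], 0.66)]
tray_yellow [([0.621, -0.012, 0.004], 0.75)]
dish [([0.427, -0.093, 0.011], 0.72)]
tin [([0.436, 0.085, 0.012], 0.74)]
```

View pics/top0.png

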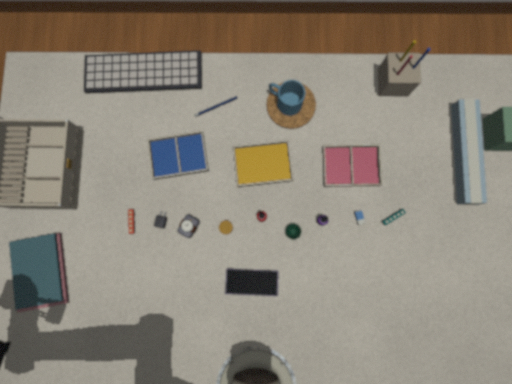

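View pics/side0.png

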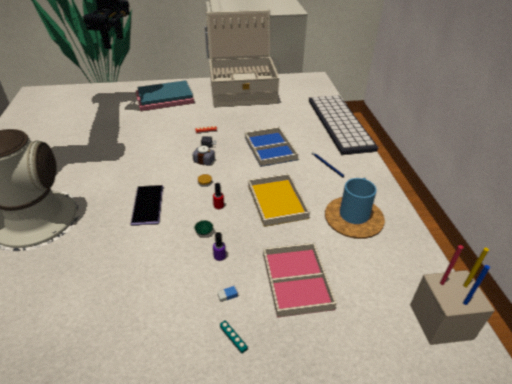

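```bash
cat > h.py <<'E'
from station import r
import cv2,numpy as np
def cam(n):
    if n=="wrist":
        s=r.sense();c=r.capture(n)
        T=np.array(c["T_tool_cam"]);R=np.array(s["ee_rot"]);p=np.array(s["tcp_pos"])
        Rwc=R@T[:3,:3];C=R@T[:3,3]+p
        return c,Rwc,C
    c=r.capture(n);R=np.array(c["R"]);return c,R.T,-R.T@np.array(c["t"])
def toplane(uv,c,Rwc,C,z):
    uv=np.atleast_2d(uv).astype(float)
    d=(Rwc@np.linalg.inv(c["camera_matrix"])@np.c_[uv,np.ones(len(uv))].T).T
    return C+d*((z-C[2])/d[:,2])[:,None]
def rect(mask,c,Rwc,C,z):
    cs,_=cv2.findContours(mask.astype(np.uint8),cv2.RETR_EXTERNAL,cv2.CHAIN_APPROX_NONE)
    q=max(cs,key=cv2.contourArea)[:,0,:]
    P=toplane(q,c,Rwc,C,z)[:,:2]
    (x,y),(w,h),a=cv2.minAreaRect((P*1000).astype(np.float32))
    if w<h: w,h,a=h,w,a+90
    return np.round([x/1000,y/1000],4),np.round([w,h],1),round((a+90)%180-90,1)
def look(n,targets,name=None):
    c,Rwc,C=cam(n)
    if name:cv2.imwrite(f"pics/{name}.png",cv2.cvtColor(c["pixels"],cv2.COLOR_RGB2BGR))
    for t,z in targets:
        L=r.cut_out(n,t);S=r.spot_in(n,t)
        for d in L[:2]:
            if d["region"].sum()>10: print(n,t,round(d["score"],2),int(d["region"].sum()),*rect(d["region"],c,Rwc,C,z))
        print("   spot",[(np.round(d["centre"],3).tolist(),round(d["score"],2)) for d in S[:2]])
    return c,Rwc,C
def st():
    s=r.sense();return {k:np.round(s[k],4).tolist() for k in("time_s","joints","tcp_pos","ee_rot","wrist_force","gripper_width")}
E
python3 - <<'E'
from h import *
for n in("top","side"):
    look(n,[("barrette_teal",.014),("barrette_coral",.014),("watch",.03),("tray_blue",.012),("tray_yellow",.012),("tray_pink",.012),("polish_red",.036),("polish_violet",.036)])
look("wrist",[],"w0")
c=r.capture("wrist");print(np.round(c["T_tool_cam"],3).tolist(),np.round(c["camera_matrix"],1).tolist())
E
```

```text
top barrette_teal 0.6 128 [ 0.4687 -0.3836] [69.1 15.4] -56.2
   spot [([0.466, -0.38, 0.014], 0.68)]
top barrette_coral 0.55 150 [0.4468 0.3648] [69.4 17.3] 3.7
   spot [([0.444, 0.368, 0.012], 0.61)]
top watch 0.9 373 [0.4338 0.1968] [61.6 53.9] -29.7
   spot [([0.432, 0.199, 0.037], 0.58)]
top tray_blue 0.73 2345 [0.643  0.2415] [167.6 126.4] -79.9
   spot [([0.642, 0.238, 0.003], 0.79)]
   spot [([0.622, -0.012, 0.006], 0.84)]
top tray_pink 0.79 2448 [ 0.6183 -0.2693] [169.6 122.1] -89.2
   spot [([0.62, -0.266, 0.001], 0.84), ([0.433, 0.197, 0.037], 0.41)]
top polish_red 0.64 92 [ 0.4646 -0.0089] [28.1 28.1] 0.8
   spot [([0.461, -0.006, 0.035], 0.64)]
   spot [([0.461, -0.177, 0.038], 0.51)]
side barrette_teal 0.78 361 [ 0.4715 -0.3913] [74.  19.1] -58.1
   spot [([0.47, -0.391, 0.013], 0.67)]
side barrette_coral 0.58 117 [0.4495 0.3554] [70.1 35.8] 4.1
   spot []
side watch 0.92 334 [0.4352 0.1844] [94.3 62.3] 87.0
   spot [([0.433, 0.187, 0.03], 0.76)]
side tray_blue 0.57 1455 [0.6456 0.2389] [199.7 131.2] -80.4
   spot [([0.647, 0.235, 0.007], 0.63)]
side tray_yellow 0.89 2349 [ 0.6237 -0.0093] [195.2 131.1] -82.9
   spot [([0.623, -0.008, 0.004], 0.97), ([0.436, 0.186, 0.027], 0.55)]
side tray_pink 0.76 4052 [ 0.6204 -0.2688] [181.8 127.2] -88.7
side tray_pink 0.43 275 [ 0.4583 -0.1624] [84.5 29.3] -88.1
   spot [([0.621, -0.276, 0.003], 0.95)]
side polish_red 0.76 232 [ 0.4681 -0.0094] [99.3 28. ] 87.1
   spot [([0.467, -0.018, 0.035], 0.67)]
side polish_violet 0.68 286 [ 0.4567 -0.1829] [84.3 27.5] -84.8
   spot [([0.458, -0.191, 0.041], 0.86), ([0.473, -0.391, 0.014], 0.25)]
[[0.001, -0.966, -0.258, 0.071], [1.0, 0.001, -0.0, -0.001], [0.0, -0.258, 0.966, -0.163], [0.0, 0.0, 0.0, 1.0]] [[329.2, 0.0, 252.1], [0.0, 329.2, 194.5], [0.0, 0.0, 1.0]]
```

```bash
cat >> h.py <<'E'
from scipy.spatial.transform import Rotation as Ro
def plan(x,y,z,psi):
    s=r.sense();R0=np.array(s["ee_rot"]);p=np.array(s["tcp_pos"])
    a=np.radians(psi);Rt=np.array([[np.cos(a),np.sin(a),0],[np.sin(a),-np.cos(a),0],[0,0,-1]])
    d=R0.T@(np.array([x,y,z])-p)/.025
    w=Ro.from_matrix(R0.T@Rt).as_rotvec(degrees=True)/5
    print("plan",np.round(d,2).tolist(),np.round(w,2).tolist())
E
python3 -c "
from h import *
plan(.447,.365,.14,3.7);print(st())"
```

```text
plan [13.49, 6.27, 3.3] [0.0, 0.0, -3.74]
{'time_s': 2.9, 'joints': [89.8172, 22.0441, 0.4507, -0.0007, -68.4119, -14.8166], 'tcp_pos': [0.1617, 0.6037, 0.2225], 'ee_rot': [[0.9659, -0.2588, -0.0], [-0.2588, -0.9659, -0.0001], [0.0, 0.0001, -1.0]], 'wrist_force': [-0.0099, -0.9719, -0.7043], 'gripper_width': 1.001}
```

View pics/w0.png

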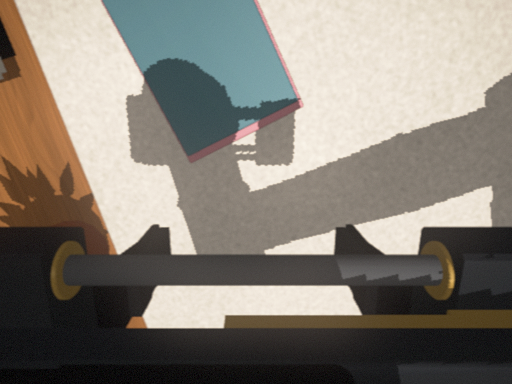

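Request:
play_rows(deltas=[[13.5,6.3,3.3,0,0,-3.74,50],[13.5,6.3,3.3,0,0,-3.74,50],[13.5,6.3,3.3,0,0,-3.74,50],[13.5,6.3,3.3,0,0,-3.74,50],[13.5,6.3,3.3,0,0,-3.74,50],[13.5,6.3,3.3,0,0,-3.74,50],[13.5,6.3,3.3,0,0,-3.74,50],[13.5,6.3,3.3,0,0,-3.74,50],[13.5,6.3,3.3,0,0,-3.74,50],[13.5,6.3,3.3,0,0,-3.74,50],[13.5,6.3,3.3,0,0,-3.74,50]])

```text
time_s: 4.0
tcp_pos: [0.4466, 0.3651, 0.1405]
ee_rot: [[0.998, 0.066, 0.001], [0.066, -0.998, 0.001], [0.001, -0.001, -1.0]]
wrist_force: [-0.2, 0.2, -0.4]
gripper_width: 0.575
```

```bash
python3 -c "
from h import *
print(st())
look('wrist',[('barrette_coral',.014),('watch',.03),('tray_blue',.02)],'w1')"
```

```text
{'time_s': 4.0, 'joints': [55.3449, 21.4573, -13.1196, 0.0029, -55.3646, 38.4117], 'tcp_pos': [0.4466, 0.3651, 0.1405], 'ee_rot': [[0.9978, 0.0655, 0.0006], [0.0655, -0.9978, 0.0008], [0.0007, -0.0008, -1.0]], 'wrist_force': [-0.2147, 0.1837, -0.3895], 'gripper_width': 0.5752}
wrist barrette_coral 0.66 1435 [0.4495 0.3686] [71.9 17.5] 6.2
   spot [([0.445, 0.37, 0.017], 0.82)]
wrist watch 0.73 3333 [0.4488 0.2045] [72.6 48.4] -89.8
   spot [([0.45, 0.21, 0.033], 0.82)]
wrist tray_blue 0.77 6534 [0.5899 0.2455] [146.5  31.3] -86.2
wrist tray_blue 0.72 3322 [0.4464 0.1987] [75.2 50.2] -89.7
   spot [([0.594, 0.25, 0.005], 0.74)]
```

View pics/w1.png

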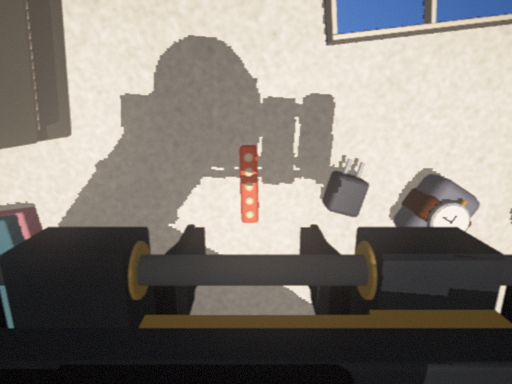

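```bash
python3 -c "
from h import *
plan(.449,.368,.004,5.5)"
```

```text
plan [0.1, -0.12, 5.45] [-0.0, -0.0, -0.35]
```

Request:
play_rows(deltas=[[0.1,-0.11,1.5,0,0,-0.35,50],[0.1,-0.11,3.2,0,0,-0.35,50],[0.1,-0.11,4.6,0,0,-0.35,50],[0.1,-0.11,5.2,0,0,-0.35,50],[0.1,-0.11,5.45,0,0,-0.35,50],[0.1,-0.11,5.45,0,0,-0.35,50],[0.1,-0.11,5.45,0,0,-0.35,0],[0.1,-0.11,5.45,0,0,-0.35,0],[0.1,-0.11,5.45,0,0,-0.35,0],[0.1,-0.11,5.45,0,0,-0.35,0],[0.1,-0.11,5.45,0,0,-0.35,0],[0.1,-0.11,5.45,0,0,-0.35,0]])

```text
time_s: 5.55
tcp_pos: [0.4494, 0.3673, 0.0042]
ee_rot: [[0.995, 0.095, 0.0], [0.095, -0.995, 0.0], [0.0, -0.0, -1.0]]
wrist_force: [-0.6, 0.0, 2.6]
gripper_width: 0.176
```

```bash
python3 -c "
from h import *
print(st())
R=np.array(r.sense()['ee_rot'])
look('wrist',[],'w2')
# tray coords
for n,c,yaw in (('blue',(.644,.240),10),):
    a=np.radians(yaw);M=np.array([[np.cos(a),-np.sin(a)],[np.sin(a),np.cos(a)]])
    for y in(.04,-.04): print(np.array(c)+M@[0,y])
"
```

```text
{'time_s': 5.55, 'joints': [55.2411, 31.6283, -20.0553, 0.0087, -38.2849, 40.2096], 'tcp_pos': [0.4494, 0.3673, 0.0042], 'ee_rot': [[0.9955, 0.0951, 0.0004], [0.0951, -0.9955, 0.0004], [0.0004, -0.0004, -1.0]], 'wrist_force': [-0.6299, 0.0419, 2.636], 'gripper_width': 0.1763}
[0.63705407 0.27939231]
[0.65094593 0.20060769]
```

View pics/w2.png

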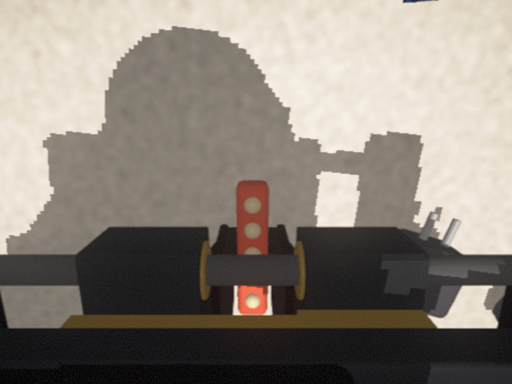

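```bash
python3 -c "
from h import *
plan(.4494,.3673,.11,5.5)
plan(.637,.28,.13,10)"
```

```text
plan [0.0, -0.0, -4.23] [-0.0, -0.0, -0.01]
plan [7.14, 4.19, -5.03] [-0.0, -0.0, -0.91]
```

Request:
play_rows(deltas=[[0,0,-1,0,0,0,0],[0,0,-2.5,0,0,0,0],[0,0,-4,0,0,0,0],[1.5,1,-5,0,0,-0.3,0],[3,2,-5,0,0,-0.6,0],[4.5,3,-5,0,0,-0.9,0],[6,3.8,-5,0,0,-0.9,0],[7,4.2,-5,0,0,-0.9,0],[7.14,4.2,-5,0,0,-0.9,0],[7.14,4.2,-5,0,0,-0.9,0],[7.14,4.2,-5,0,0,-0.9,0]])

```text
time_s: 6.7
tcp_pos: [0.636, 0.2798, 0.1284]
ee_rot: [[0.985, 0.173, -0.001], [0.173, -0.985, -0.0], [-0.001, 0.0, -1.0]]
wrist_force: [0.3, -0.2, 0.3]
gripper_width: 0.178
```

```bash
python3 -c "
from h import *
print(st())
c,R,C=look('wrist',[('tray_blue',.02)],'w3')"
```

```text
{'time_s': 6.7, 'joints': [37.0342, 32.7498, 4.3309, -0.0239, -61.6457, 62.9597], 'tcp_pos': [0.636, 0.2798, 0.1284], 'ee_rot': [[0.9849, 0.1733, -0.0011], [0.1733, -0.9849, -0.0004], [-0.0012, 0.0002, -1.0]], 'wrist_force': [0.2735, -0.2072, 0.3236], 'gripper_width': 0.1779}
wrist tray_blue 0.65 20365 [0.6506 0.2409] [166.5 109.3] -80.0
wrist tray_blue 0.4 3080 [0.6141 0.2758] [67.2 28.2] 10.8
   spot [([0.663, 0.234, 0.006], 0.69)]
```

View pics/w3.png

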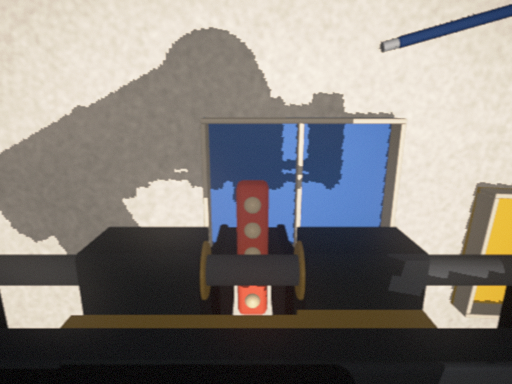

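```bash
python3 -c "
from h import *
plan(.638,.2795,.0088,10)"
```

```text
plan [0.07, 0.05, 4.81] [-0.0, 0.0, 0.01]
```

Request:
play_rows(deltas=[[0.07,0.05,1.5,0,0,0,0],[0.07,0.05,3,0,0,0,0],[0.07,0.05,4.0,0,0,0,0],[0.07,0.05,4.5,0,0,0,0],[0.07,0.05,4.7,0,0,0,0],[0.07,0.05,4.8,0,0,0,0],[0.07,0.05,4.8,0,0,0,0],[0.07,0.05,4.8,0,0,0,30],[0.07,0.05,4.8,0,0,0,30],[0.07,0.05,4.8,0,0,0,30]])

```text
time_s: 7.85
tcp_pos: [0.6393, 0.2788, 0.0097]
ee_rot: [[0.985, 0.173, 0.001], [0.173, -0.985, 0.001], [0.001, -0.001, -1.0]]
wrist_force: [0.0, 0.3, 0.7]
gripper_width: 0.318
```

```bash
python3 -c "
from h import *
print(st())
plan(.638,.2795,.14,10)
plan(.434,.197,.15,-30)
"
```

```text
{'time_s': 7.85, 'joints': [36.8129, 39.7994, -1.5106, 0.0067, -48.6043, 63.1355], 'tcp_pos': [0.6393, 0.2788, 0.0097], 'ee_rot': [[0.9849, 0.1728, 0.0013], [0.1728, -0.985, 0.0008], [0.0014, -0.0006, -1.0]], 'wrist_force': [0.049, 0.2824, 0.6502], 'gripper_width': 0.3184}
plan [-0.04, -0.04, -5.21] [-0.01, -0.02, -0.01]
plan [-8.65, 1.8, -5.62] [-0.01, -0.01, 7.99]
```

Request:
play_rows(deltas=[[0,0,-1,0,0,0,30],[0,0,-2.5,0,0,0,30],[0,0,-4.3,0,0,0,40],[-1.5,0,-5.3,0,0,1,70],[-3.3,0.5,-5.6,0,0,2.5,70],[-5,1,-5.6,0,0,4,70],[-7,1.5,-5.6,0,0,5.5,70],[-8.65,1.8,-5.6,0,0,7,70],[-8.65,1.8,-5.6,0,0,8,70],[-8.65,1.8,-5.6,0,0,8,70],[-8.65,1.8,-5.6,0,0,8,70]])

```text
time_s: 8.95
tcp_pos: [0.4345, 0.1976, 0.1495]
ee_rot: [[0.867, -0.499, 0.002], [-0.499, -0.867, 0.001], [0.001, -0.002, -1.0]]
wrist_force: [-0.4, 0.7, -0.1]
gripper_width: 0.803
```

```bash
python3 -c "
from h import *
print(st())
c,R,C=look('wrist',[('watch',.036)],'w4')
look('top',[('barrette_coral',.02),('tray_blue',.02)])"
```

```text
{'time_s': 8.95, 'joints': [44.0238, 11.7546, -25.902, 0.0205, -52.221, 16.034], 'tcp_pos': [0.4345, 0.1976, 0.1495], 'ee_rot': [[0.8666, -0.4989, 0.0017], [-0.4989, -0.8666, 0.0013], [0.0009, -0.002, -1.0]], 'wrist_force': [-0.3526, 0.7436, -0.1072], 'gripper_width': 0.8027}
wrist watch 0.6 3297 [0.4385 0.1982] [60.8 45.9] -27.8
   spot [([0.441, 0.198, 0.033], 0.79)]
top barrette_coral 0.59 2270 [0.641 0.24 ] [167.6 126.7] -80.1
top barrette_coral 0.58 120 [0.6349 0.2777] [67.8 16. ] 7.1
   spot [([0.636, 0.275, 0.015], 0.42)]
top tray_blue 0.89 2129 [0.6415 0.2396] [167.2 124.9] -81.0
   spot [([0.645, 0.234, 0.003], 0.76), ([0.47, -0.381, 0.014], 0.21)]
```

View pics/w4.png

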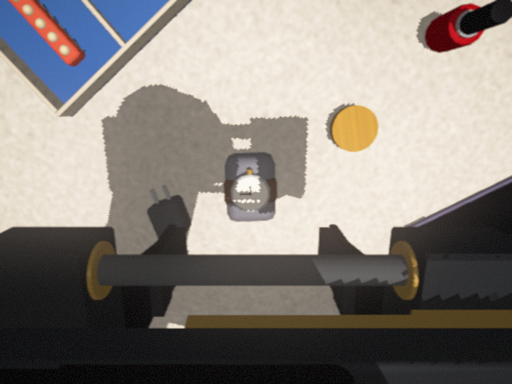

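```bash
python3 -c "
from h import *
plan(.4382,.1982,.007,-28.3)"
```

```text
plan [0.12, -0.13, 5.66] [0.01, 0.0, -0.35]
```

Request:
play_rows(deltas=[[0.12,-0.12,1.5,0,0,-0.35,62],[0.12,-0.12,3.0,0,0,-0.35,62],[0.12,-0.12,4.4,0,0,-0.35,62],[0.12,-0.12,5.3,0,0,-0.35,62],[0.12,-0.12,5.66,0,0,-0.35,62],[0.12,-0.12,5.66,0,0,-0.35,62],[0.12,-0.12,5.66,0,0,-0.35,20],[0.12,-0.12,5.66,0,0,-0.35,20],[0.12,-0.12,5.66,0,0,-0.35,20],[0.12,-0.12,5.66,0,0,-0.35,20],[0.12,-0.12,5.66,0,0,-0.35,20]])

```text
time_s: 10.45
tcp_pos: [0.4383, 0.1985, 0.0085]
ee_rot: [[0.881, -0.474, 0.002], [-0.474, -0.881, 0.001], [0.001, -0.002, -1.0]]
wrist_force: [-2.4, -0.4, 6.4]
gripper_width: 0.528
```

```bash
python3 -c "
from h import *
print(st())
c,R,C=look('wrist',[],'w5')
plan(.622,-.01,.15,6)"
```

```text
{'time_s': 10.45, 'joints': [43.769, 24.413, -34.2029, 0.0269, -31.2688, 17.9307], 'tcp_pos': [0.4383, 0.1985, 0.0085], 'ee_rot': [[0.8807, -0.4737, 0.0016], [-0.4737, -0.8807, 0.0012], [0.0009, -0.0018, -1.0]], 'wrist_force': [-2.3952, -0.414, 6.3886], 'gripper_width': 0.5283}
plan [10.43, 3.85, -5.66] [-0.02, -0.02, -6.86]
```

View pics/w5.png

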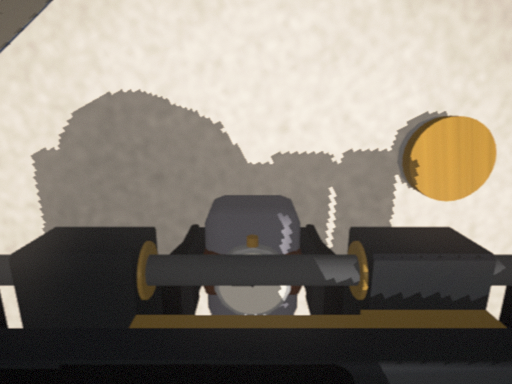

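Request:
play_rows(deltas=[[0,0,-1,0,0,0,20],[0,0,-2.5,0,0,0,20],[0,0,-4.3,0,0,0,20],[1.5,0.5,-5.4,0,0,-1,20],[3,1,-5.6,0,0,-2.5,20],[4.7,1.6,-5.6,0,0,-4,20],[6.4,2.3,-5.6,0,0,-5.5,20],[8,2.9,-5.6,0,0,-6.86,20],[9.6,3.5,-5.6,0,0,-6.86,20],[10.43,3.85,-5.6,0,0,-6.86,20],[10.43,3.85,-5.6,0,0,-6.86,20],[10.43,3.85,-5.6,0,0,-6.86,20]])

```text
time_s: 11.7
tcp_pos: [0.6211, -0.0108, 0.1466]
ee_rot: [[0.995, 0.103, -0.002], [0.103, -0.995, 0.0], [-0.002, -0.0, -1.0]]
wrist_force: [0.3, 0.6, -1.8]
gripper_width: 0.526
```

```bash
python3 -c "
from h import *
print(st())
c,R,C=look('wrist',[('tray_yellow',.02)],'w6')
plan(.622,-.01,.0125,6)"
```

```text
{'time_s': 11.7, 'joints': [13.894, 25.1662, -6.0749, -0.043, -58.8424, 82.041], 'tcp_pos': [0.6211, -0.0108, 0.1466], 'ee_rot': [[0.9947, 0.103, -0.0016], [0.103, -0.9947, 0.0003], [-0.0015, -0.0004, -1.0]], 'wrist_force': [0.3498, 0.5892, -1.7945], 'gripper_width': 0.5262}
wrist tray_yellow 0.95 18611 [ 0.6226 -0.0102] [167.4 123.9] -83.1
   spot [([0.64, -0.008, 0.006], 0.62)]
plan [0.04, 0.02, 5.39] [-0.0, 0.0, 0.01]
```

View pics/w6.png

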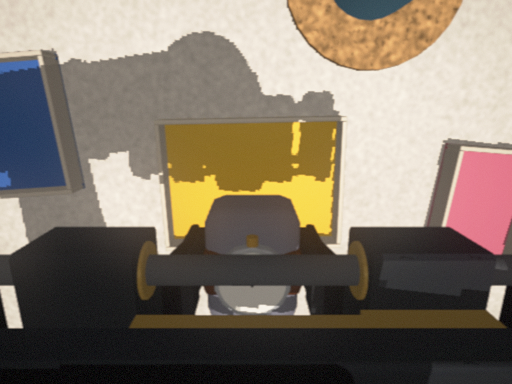

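Request:
play_rows(deltas=[[0.04,0.02,1.5,0,0,0,20],[0.04,0.02,3,0,0,0,20],[0.04,0.02,4.4,0,0,0,20],[0.04,0.02,5.0,0,0,0,20],[0.04,0.02,5.3,0,0,0,20],[0.04,0.02,5.42,0,0,0,20],[0.04,0.02,5.42,0,0,0,20],[0.04,0.02,5.42,0,0,0,20],[0.04,0.02,5.42,0,0,0,62],[0.04,0.02,5.42,0,0,0,62],[0.04,0.02,5.42,0,0,0,62]])

```text
time_s: 12.95
tcp_pos: [0.6231, -0.0107, 0.0123]
ee_rot: [[0.995, 0.105, 0.001], [0.105, -0.995, 0.0], [0.001, -0.0, -1.0]]
wrist_force: [0.4, -0.7, 0.0]
gripper_width: 0.681
```

```bash
python3 -c "
from h import *
print(st())
look('side',[],'s1')
plan(.622,-.01,.16,6)
plan(.465,-.01,.16,90)
plan(.465,-.01,.16,-90)
"
```

```text
{'time_s': 12.95, 'joints': [13.8749, 34.0242, -13.2908, 0.0069, -42.6235, 82.1209], 'tcp_pos': [0.6231, -0.0107, 0.0123], 'ee_rot': [[0.9945, 0.1045, 0.0011], [0.1045, -0.9945, 0.0002], [0.0011, -0.0001, -1.0]], 'wrist_force': [0.4382, -0.6745, 0.0464], 'gripper_width': 0.6809}
plan [-0.03, -0.03, -5.91] [-0.0, -0.01, -0.0]
plan [-6.28, -0.69, -5.92] [0.01, -0.01, -16.8]
plan [-6.28, -0.69, -5.92] [-0.01, -0.01, 19.2]
```

View pics/s1.png

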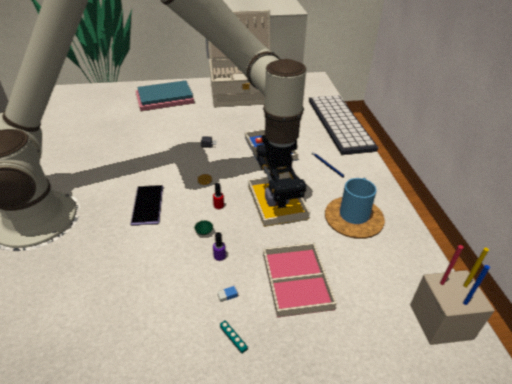

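Request:
play_rows(deltas=[[0,0,-1,0,0,0,62],[0,0,-2.5,0,0,0,62],[0,0,-4.3,0,0,1.5,62],[-1,-0.1,-5.6,0,0,3.2,60],[-2.6,-0.3,-5.9,0,0,4.9,55],[-4.2,-0.5,-5.9,0,0,6.6,50],[-5.6,-0.6,-5.9,0,0,8.3,50],[-6.3,-0.7,-5.9,0,0,10,50],[-6.3,-0.7,-5.9,0,0,11.7,50],[-6.3,-0.7,-5.9,0,0,13.4,50],[-6.3,-0.7,-5.9,0,0,15.1,50],[-6.3,-0.7,-5.9,0,0,16.8,50]])

```text
time_s: 14.2
tcp_pos: [0.4643, -0.0098, 0.1596]
ee_rot: [[0.202, -0.979, 0.001], [-0.979, -0.202, 0.0], [-0.0, -0.001, -1.0]]
wrist_force: [0.6, -0.2, 1.0]
gripper_width: 0.576
```

```bash
python3 -c "
from h import *
plan(.465,-.01,.16,-90)"
```

```text
plan [0.01, -0.03, -0.02] [-0.01, 0.0, 2.33]
```

Request:
play_rows(deltas=[[0,0,0,0,0,1.4,50],[0,0,0,0,0,2.33,50],[0,0,0,0,0,2.33,50],[0,0,0,0,0,2.33,50]])

```text
time_s: 14.6
tcp_pos: [0.4643, -0.0098, 0.1594]
ee_rot: [[0.008, -1.0, 0.0], [-1.0, -0.008, 0.0], [-0.0, -0.0, -1.0]]
wrist_force: [-0.6, -0.0, -0.1]
gripper_width: 0.574
```

```bash
python3 -c "
from h import *
print(st())
c,R,C=look('wrist',[('polish_red',.037),('polish_violet',.037),('dish',.018)],'w7')
look('top',[('watch',.04),('barrette_coral',.02)],'t2')"
```

```text
{'time_s': 14.6, 'joints': [18.9152, 9.9019, -26.6506, 0.0017, -53.4302, -18.4663], 'tcp_pos': [0.4643, -0.0098, 0.1594], 'ee_rot': [[0.0079, -1.0, 0.0003], [-1.0, -0.0079, 0.0001], [-0.0001, -0.0003, -1.0]], 'wrist_force': [-0.5919, -0.0359, -0.1287], 'gripper_width': 0.5736}
wrist polish_red 0.91 1061 [ 0.4671 -0.0089] [38.6 28.7] -89.5
   spot [([0.465, -0.015, 0.039], 0.78)]
   spot [([0.46, -0.171, 0.01], 0.49)]
wrist dish 0.92 2330 [ 0.4262 -0.0985] [46.5 46. ] 22.7
   spot [([0.423, -0.102, 0.014], 0.92), ([0.434, 0.104, 0.016], 0.55)]
top watch 0.52 199 [ 0.626  -0.0109] [42.9 38. ] -89.3
top watch 0.17 196 [ 0.4225 -0.0969] [43.4 38.9] -44.6
   spot [([0.625, -0.009, 0.041], 0.73)]
top barrette_coral 0.46 142 [0.6334 0.2763] [70.7 18.4] 9.1
   spot [([0.634, 0.275, 0.018], 0.63)]
```

View pics/w7.png

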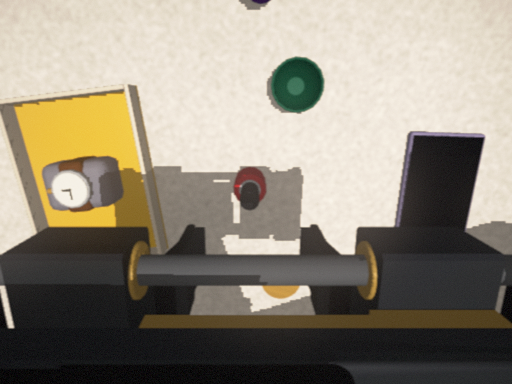

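```bash
python3 -c "
from h import *
c,R,C=cam('wrist')
print(toplane([250,183],c,R,C,.038),toplane([249,200],c,R,C,.074))
im=c['pixels'][150:225,200:300];cv2.imwrite('pics/z1.png',cv2.resize(im[:,:,::-1],(800,600),interpolation=cv2.INTER_CUBIC))"
```

```text
[[ 0.46699314 -0.01403867  0.038     ]] [[ 0.46752142 -0.00863961  0.074     ]]
```

View pics/z1.png

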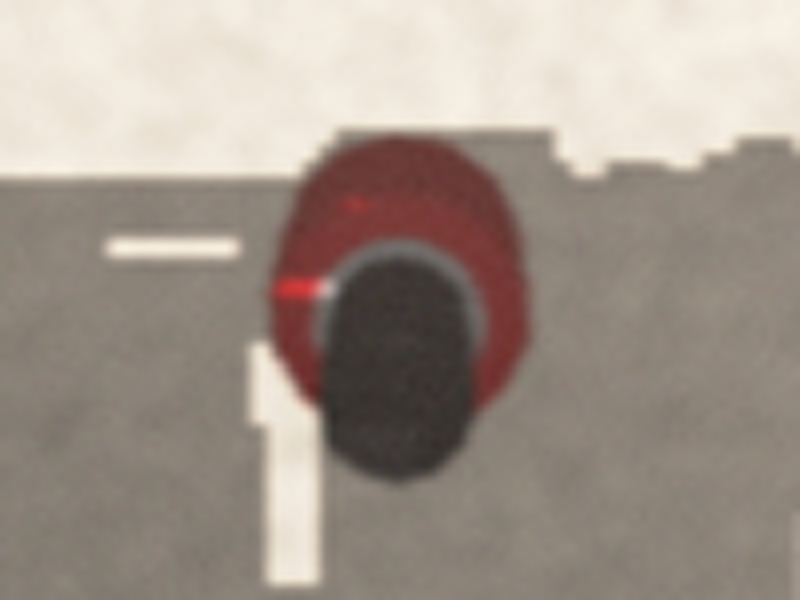

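```bash
python3 -c "
from h import *
plan(.467,-.0085,.011,-90)"
```

```text
plan [-0.05, -0.11, 5.93] [0.0, -0.0, 0.07]
```

Request:
play_rows(deltas=[[-0.05,-0.11,1,0,0,0,50],[-0.05,-0.11,2.5,0,0,0,50],[-0.05,-0.11,4.0,0,0,0,50],[-0.05,-0.11,5.3,0,0,0,50],[-0.05,-0.11,5.8,0,0,0,50],[-0.05,-0.11,5.93,0,0,0,50],[-0.05,-0.11,5.93,0,0,0,50],[-0.05,-0.11,5.93,0,0,0,10],[-0.05,-0.11,5.93,0,0,0,10],[-0.05,-0.11,5.93,0,0,0,10],[-0.05,-0.11,5.93,0,0,0,10],[-0.05,-0.11,5.93,0,0,0,10]])

```text
time_s: 16.45
tcp_pos: [0.4674, -0.0084, 0.0118]
ee_rot: [[0.006, -1.0, 0.001], [-1.0, -0.006, 0.0], [-0.0, -0.001, -1.0]]
wrist_force: [-1.1, -0.3, 5.1]
gripper_width: 0.334
```

```bash
python3 -c "
from h import *
print(st())
look('wrist',[],'w8')
plan(.619,-.229,.16,-90)"
```

```text
{'time_s': 16.45, 'joints': [18.9643, 23.1465, -35.9143, 0.0151, -30.8704, -18.6098], 'tcp_pos': [0.4674, -0.0084, 0.0118], 'ee_rot': [[0.0064, -1.0, 0.0012], [-1.0, -0.0064, 0.0003], [-0.0003, -0.0012, -1.0]], 'wrist_force': [-1.0627, -0.3082, 5.098], 'gripper_width': 0.3337}
plan [8.86, -6.01, -5.92] [-0.01, 0.0, 0.07]
```

View pics/w8.png

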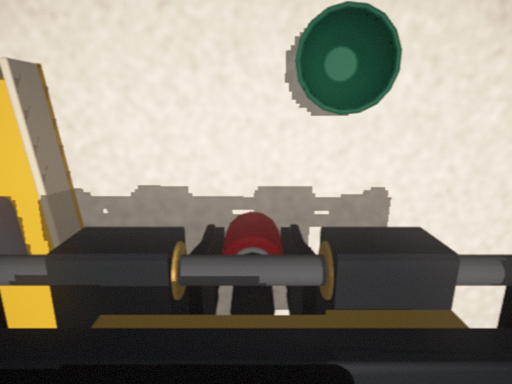

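Request:
play_rows(deltas=[[0,0,-1,0,0,0,10],[0,0,-2.5,0,0,0,10],[0,0,-4.3,0,0,0,10],[0.6,-1,-5.5,0,0,0,10],[1.8,-2,-5.9,0,0,0,10],[3.2,-3,-5.9,0,0,0,10],[4.7,-4,-5.9,0,0,0,10],[6.2,-5,-5.9,0,0,0,10],[7.7,-6,-5.9,0,0,0,10],[8.86,-6,-5.9,0,0,0,10],[8.86,-6,-5.9,0,0,0,10],[8.86,-6,-5.9,0,0,0,10]])

```text
time_s: 17.7
tcp_pos: [0.6177, -0.2296, 0.1574]
ee_rot: [[0.004, -1.0, -0.002], [-1.0, -0.004, 0.001], [-0.001, 0.002, -1.0]]
wrist_force: [0.2, 0.5, -1.3]
gripper_width: 0.342
```

```bash
python3 -c "
from h import *
print(st())
c,R,C=look('wrist',[('tray_pink',.02)],'w9')
look('top',[('polish_violet',.037),('tray_pink',.02)])"
```

```text
{'time_s': 17.7, 'joints': [-6.3699, 28.0824, 0.5455, -0.032, -62.5724, 6.6353], 'tcp_pos': [0.6177, -0.2296, 0.1574], 'ee_rot': [[0.0044, -1.0, -0.0018], [-1.0, -0.0044, 0.0007], [-0.0007, 0.0018, -1.0]], 'wrist_force': [0.2494, 0.5382, -1.2862], 'gripper_width': 0.3422}
wrist tray_pink 0.65 24045 [ 0.6199 -0.268 ] [166.  121.7] -88.6
wrist tray_pink 0.26 3233 [ 0.6175 -0.1806] [58.5 43.7] 0.2
   spot [([0.615, -0.281, 0.002], 0.73)]
top polish_violet 0.56 41 [ 0.4559 -0.1862] [22.4 13.9] -0.5
   spot [([0.46, -0.182, 0.06], 0.43)]
top tray_pink 0.86 1005 [ 0.6146 -0.2288] [118.7  88.5] 1.3
   spot [([0.613, -0.226, 0.004], 0.81)]
```

View pics/w9.png

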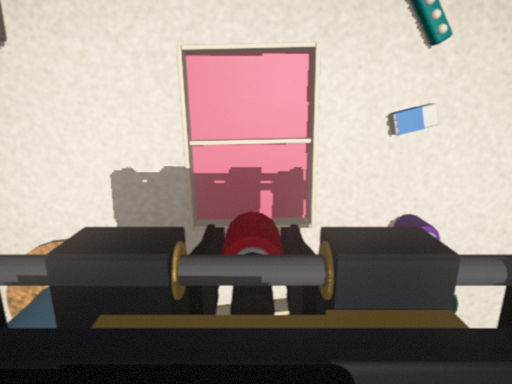

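Request:
play_rows(deltas=[[-0.04,-0.03,1.5,0,0,0,10],[-0.04,-0.03,3,0,0,0,10],[-0.04,-0.03,4.4,0,0,0,10],[-0.04,-0.03,5.2,0,0,0,10],[-0.04,-0.03,5.55,0,0,0,10],[-0.04,-0.03,5.72,0,0,0,10],[-0.04,-0.03,5.72,0,0,0,10],[-0.04,-0.03,5.72,0,0,0,10],[-0.04,-0.03,5.72,0,0,0,45],[-0.04,-0.03,5.72,0,0,0,45],[-0.04,-0.03,5.72,0,0,0,45]])

```text
time_s: 19.2
tcp_pos: [0.6195, -0.2282, 0.0161]
ee_rot: [[0.006, -1.0, 0.001], [-1.0, -0.006, -0.0], [0.0, -0.001, -1.0]]
wrist_force: [-0.3, -0.7, 0.2]
gripper_width: 0.49
```

```bash
python3 -c "
from h import *
print(st())
plan(.458,-.183,.16,-90)"
```

```text
{'time_s': 19.2, 'joints': [-6.2135, 36.4975, -7.3454, 0.0076, -46.094, 6.5584], 'tcp_pos': [0.6195, -0.2282, 0.0161], 'ee_rot': [[0.0061, -1.0, 0.0011], [-1.0, -0.0061, -0.0002], [0.0002, -0.0011, -1.0]], 'wrist_force': [-0.2563, -0.6702, 0.1723], 'gripper_width': 0.49}
plan [-1.85, 6.44, -5.76] [-0.01, -0.0, 0.07]
```

Request:
play_rows(deltas=[[0,0,-0.8,0,0,0,45],[0,0,-2.2,0,0,0,45],[0,0,-4,0,0,0,50],[-0.3,1,-5.4,0,0,0,50],[-0.8,2.7,-5.75,0,0,0,50],[-1.3,4.5,-5.75,0,0,0,50],[-1.85,6.2,-5.75,0,0,0,50],[-1.85,6.44,-5.75,0,0,0,50],[-1.85,6.44,-5.75,0,0,0,50],[-1.85,6.44,-5.75,0,0,0,50]])

```text
time_s: 20.2
tcp_pos: [0.4593, -0.1831, 0.16]
ee_rot: [[0.006, -1.0, 0.002], [-1.0, -0.006, -0.001], [0.001, -0.002, -1.0]]
wrist_force: [0.6, -0.3, 1.0]
gripper_width: 0.573
```

```bash
python3 -c "
from h import *
print(st())
c,R,C=look('wrist',[('polish_violet',.037),('polish_red',.04)],'w10')
im=c['pixels'][150:225,200:300];cv2.imwrite('pics/z2.png',cv2.resize(im[:,:,::-1],(800,600),interpolation=cv2.INTER_CUBIC))"
```

```text
{'time_s': 20.2, 'joints': [-2.8665, 12.6825, -22.8839, 0.0337, -54.304, 3.2132], 'tcp_pos': [0.4593, -0.1831, 0.16], 'ee_rot': [[0.0064, -1.0, 0.0022], [-1.0, -0.0064, -0.0006], [0.0006, -0.0022, -1.0]], 'wrist_force': [0.617, -0.2514, 0.9945], 'gripper_width': 0.5726}
wrist polish_violet 0.82 1070 [ 0.4587 -0.1812] [38.8 28.8] -89.6
   spot [([0.456, -0.188, 0.04], 0.68), ([0.423, -0.115, 0.012], 0.6)]
wrist polish_red 0.89 1975 [ 0.6225 -0.2275] [64.4 29.4] 14.0
   spot [([0.614, -0.231, 0.041], 0.6)]
```

View pics/w10.png

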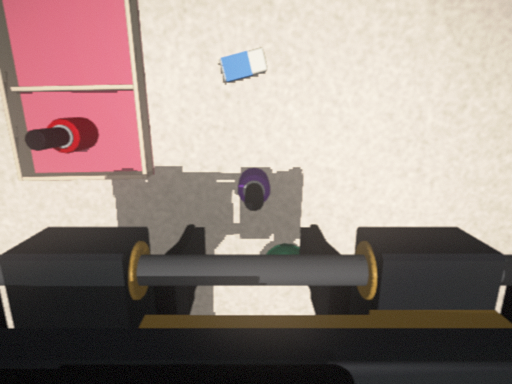

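View pics/z2.png

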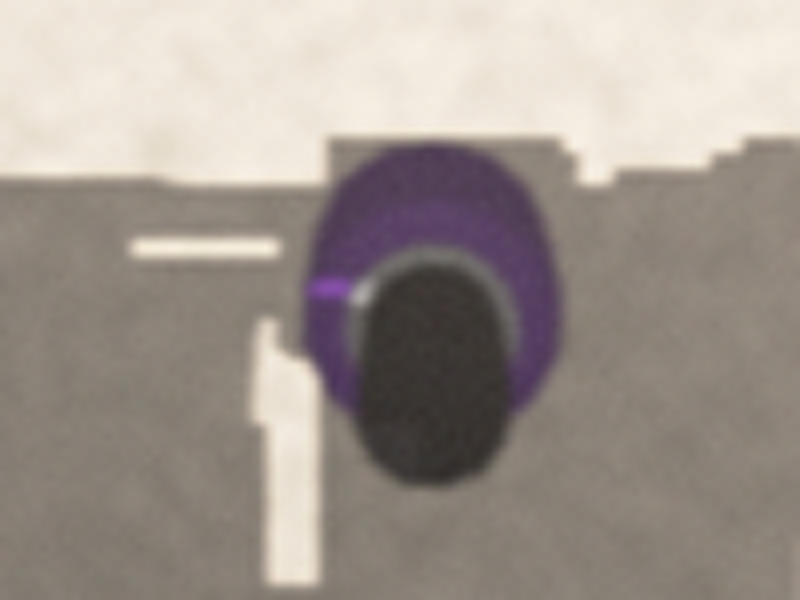

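```bash
python3 -c "
from h import *
plan(.4588,-.1812,.0115,-90)"
```

```text
plan [-0.07, -0.01, 5.89] [0.01, 0.0, 0.07]
```

Request:
play_rows(deltas=[[-0.07,0,1,0,0,0,50],[-0.07,0,2.5,0,0,0,50],[-0.07,0,4.0,0,0,0,50],[-0.07,0,5.3,0,0,0,50],[-0.07,0,5.8,0,0,0,50],[-0.07,0,5.91,0,0,0,50],[-0.07,0,5.91,0,0,0,50],[-0.07,0,5.91,0,0,0,10],[-0.07,0,5.91,0,0,0,10],[-0.07,0,5.91,0,0,0,10],[-0.07,0,5.91,0,0,0,10],[-0.07,0,5.91,0,0,0,10]])

```text
time_s: 21.65
tcp_pos: [0.4584, -0.1811, 0.0123]
ee_rot: [[0.006, -1.0, 0.001], [-1.0, -0.006, -0.0], [0.0, -0.001, -1.0]]
wrist_force: [-0.8, 0.8, 5.4]
gripper_width: 0.338
```

```bash
python3 -c "
from h import *
print(st())
look('wrist',[],'w11')
plan(.6205,-.309,.16,-90)"
```

```text
{'time_s': 21.65, 'joints': [-2.6384, 24.8257, -32.3653, 0.0165, -32.7264, 2.9884], 'tcp_pos': [0.4584, -0.1811, 0.0123], 'ee_rot': [[0.0064, -1.0, 0.0014], [-1.0, -0.0064, -0.0002], [0.0002, -0.0014, -1.0]], 'wrist_force': [-0.8013, 0.817, 5.4375], 'gripper_width': 0.3376}
plan [5.16, -6.46, -5.9] [-0.01, -0.0, 0.07]
```

View pics/w11.png

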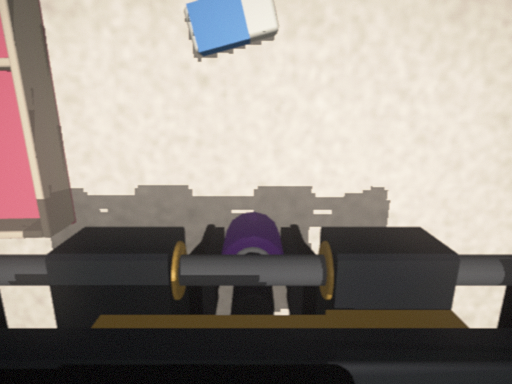

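Request:
play_rows(deltas=[[0,0,-1,0,0,0,10],[0,0,-2.5,0,0,0,10],[0,0,-4.3,0,0,0,10],[0.8,-1,-5.5,0,0,0,10],[2,-2.4,-5.9,0,0,0,10],[3.2,-3.8,-5.9,0,0,0,10],[4.4,-5.2,-5.9,0,0,0,10],[5.16,-6.46,-5.9,0,0,0,10],[5.16,-6.46,-5.9,0,0,0,10],[5.16,-6.46,-5.9,0,0,0,10],[5.16,-6.46,-5.9,0,0,0,10]])

```text
time_s: 22.8
tcp_pos: [0.6192, -0.3085, 0.1585]
ee_rot: [[0.006, -1.0, -0.001], [-1.0, -0.006, 0.001], [-0.001, 0.001, -1.0]]
wrist_force: [-0.1, -0.2, -0.4]
gripper_width: 0.338
```

```bash
python3 -c "
from h import *
print(st())
look('wrist',[],'w12')
plan(.6205,-.309,.0168,-90)"
```

```text
{'time_s': 22.8, 'joints': [-13.1386, 31.0982, 5.9499, -0.0228, -64.9427, 13.5031], 'tcp_pos': [0.6192, -0.3085, 0.1585], 'ee_rot': [[0.0062, -1.0, -0.0015], [-1.0, -0.0062, 0.0007], [-0.0007, 0.0015, -1.0]], 'wrist_force': [-0.1444, -0.166, -0.3968], 'gripper_width': 0.3378}
plan [0.03, -0.05, 5.69] [0.01, 0.0, 0.08]
```

View pics/w12.png

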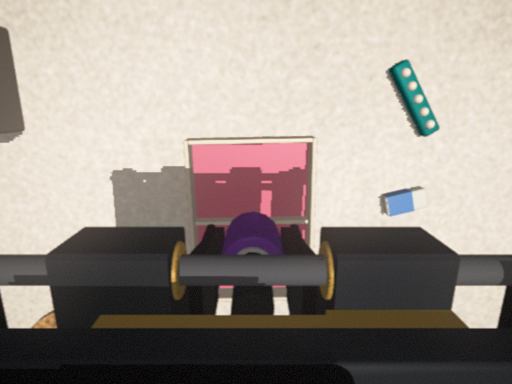

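Request:
play_rows(deltas=[[0.02,-0.03,1.5,0,0,0,10],[0.02,-0.03,3,0,0,0,10],[0.02,-0.03,4.4,0,0,0,10],[0.02,-0.03,5.2,0,0,0,10],[0.02,-0.03,5.55,0,0,0,10],[0.02,-0.03,5.7,0,0,0,10],[0.02,-0.03,5.7,0,0,0,10],[0.02,-0.03,5.7,0,0,0,10],[0.02,-0.03,5.7,0,0,0,45],[0.02,-0.03,5.7,0,0,0,45],[0.02,-0.03,5.7,0,0,0,45]])

```text
time_s: 23.95
tcp_pos: [0.6212, -0.3097, 0.0173]
ee_rot: [[0.006, -1.0, 0.001], [-1.0, -0.006, -0.0], [0.0, -0.001, -1.0]]
wrist_force: [-0.0, -0.0, -0.3]
gripper_width: 0.487
```

```bash
python3 -c "
from h import *
print(st())
plan(.470,-.384,.14,-57)"
```

```text
{'time_s': 23.95, 'joints': [-13.1893, 39.0431, -1.757, 0.0057, -49.1292, 13.5365], 'tcp_pos': [0.6212, -0.3097, 0.0173], 'ee_rot': [[0.0061, -1.0, 0.0012], [-1.0, -0.0061, -0.0004], [0.0004, -0.0012, -1.0]], 'wrist_force': [-0.0327, -0.0009, -0.264], 'gripper_width': 0.4866}
plan [2.94, 6.06, -4.91] [-0.01, -0.01, -6.53]
```

Request:
play_rows(deltas=[[0,0,-0.8,0,0,0,45],[0,0,-2.2,0,0,0,45],[0,0,-4,0,0,0,50],[0.5,1,-5,0,0,-1.5,50],[1.3,2.7,-5,0,0,-3,50],[2.1,4.4,-5,0,0,-4.5,50],[2.94,6.06,-5,0,0,-6,50],[2.94,6.06,-5,0,0,-6.53,50],[2.94,6.06,-5,0,0,-6.53,50],[2.94,6.06,-5,0,0,-6.53,50],[2.94,6.06,-5,0,0,-6.53,50]])

```text
time_s: 25.05
tcp_pos: [0.4707, -0.3837, 0.1415]
ee_rot: [[0.545, -0.838, 0.0], [-0.838, -0.545, -0.0], [0.0, -0.0, -1.0]]
wrist_force: [-0.3, -0.1, 0.1]
gripper_width: 0.572
```

```bash
python3 -c "
from h import *
print(st())
look('wrist',[('barrette_teal',.015)],'w13')"
```

```text
{'time_s': 25.05, 'joints': [-23.929, 24.1356, -8.6082, 0.0, -57.2423, 56.9469], 'tcp_pos': [0.4707, -0.3837, 0.1415], 'ee_rot': [[0.5449, -0.8385, 0.0002], [-0.8385, -0.5449, -0.0001], [0.0002, -0.0001, -1.0]], 'wrist_force': [-0.2975, -0.0971, 0.0501], 'gripper_width': 0.5721}
wrist barrette_teal 0.74 1281 [ 0.4724 -0.3867] [72.1 15.7] -58.4
   spot [([0.473, -0.389, 0.013], 0.76)]
```

View pics/w13.png

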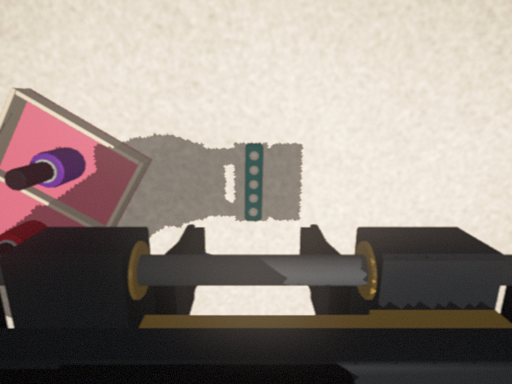

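```bash
python3 -c "
from h import *
plan(.4722,-.3867,.004,-57.6)"
```

```text
plan [0.14, 0.01, 5.49] [0.0, 0.0, 0.13]
```

Request:
play_rows(deltas=[[0.14,0.01,1.5,0,0,0.1,50],[0.14,0.01,3.2,0,0,0.1,50],[0.14,0.01,4.6,0,0,0.1,50],[0.14,0.01,5.2,0,0,0.1,50],[0.14,0.01,5.48,0,0,0.1,50],[0.14,0.01,5.48,0,0,0.1,50],[0.14,0.01,5.48,0,0,0.1,0],[0.14,0.01,5.48,0,0,0.1,0],[0.14,0.01,5.48,0,0,0.1,0],[0.14,0.01,5.48,0,0,0.1,0],[0.14,0.01,5.48,0,0,0.1,0],[0.14,0.01,5.48,0,0,0.1,0]])

```text
time_s: 26.4
tcp_pos: [0.4716, -0.3872, 0.005]
ee_rot: [[0.537, -0.843, 0.0], [-0.843, -0.537, -0.0], [0.0, -0.0, -1.0]]
wrist_force: [-0.4, -0.3, 0.9]
gripper_width: 0.175
```

```bash
python3 -c "
from h import *
print(st())
look('wrist',[],'w14')
plan(.4722,-.3867,.20,-57.5)"
```

```text
{'time_s': 26.4, 'joints': [-24.1993, 33.6686, -15.5376, 0.0072, -40.7664, 56.6983], 'tcp_pos': [0.4716, -0.3872, 0.005], 'ee_rot': [[0.5374, -0.8433, 0.0004], [-0.8433, -0.5374, -0.0003], [0.0004, -0.0002, -1.0]], 'wrist_force': [-0.3746, -0.3313, 0.9165], 'gripper_width': 0.1745}
plan [-0.0, -0.03, -7.8] [-0.0, -0.0, 0.0]
```

View pics/w14.png

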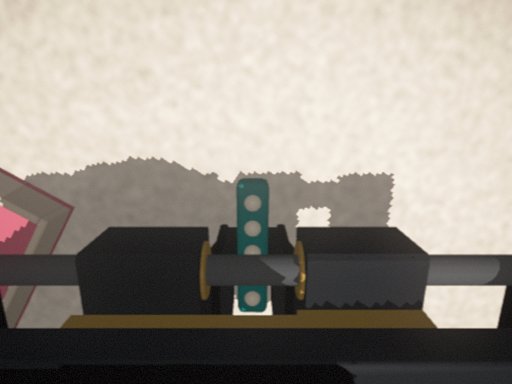

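```bash
python3 -c "
from h import *
plan(.652,.2005,.155,10)"
```

```text
plan [-15.95, -18.72, -6.01] [0.0, -0.01, -13.5]
```

Request:
play_rows(deltas=[[0,0,-1,0,0,0,0],[0,0,-2.5,0,0,0,0],[0,0,-4.2,0,0,0,0],[-0.6,-0.7,-5.7,0,0,-0.5,0],[-1.8,-2.1,-6,0,0,-1.7,0],[-3,-3.5,-6,0,0,-3,0],[-4.2,-4.9,-6,0,0,-4.4,0],[-5.4,-6.3,-6,0,0,-5.8,0],[-6.6,-7.7,-6,0,0,-7.2,0],[-7.8,-9.1,-6,0,0,-8.6,0],[-8.8,-10.3,-6,0,0,-10,0],[-9.4,-11,-6,0,0,-11,0]])

```text
time_s: 27.65
tcp_pos: [0.5778, -0.0383, 0.1545]
ee_rot: [[0.999, -0.037, 0.0], [-0.037, -0.999, 0.0], [0.0, -0.0, -1.0]]
wrist_force: [0.9, -0.2, -1.5]
gripper_width: 0.182
```

```bash
python3 -c "
from h import *
r.capture('top')
print(st())
plan(.652,.2005,.155,10)"
```

```text
{'time_s': 27.7, 'joints': [12.3698, 20.9298, -11.6726, -0.0257, -57.3053, 75.7588], 'tcp_pos': [0.5789, -0.0365, 0.1544], 'ee_rot': [[0.9995, -0.0329, 0.0015], [-0.0329, -0.9995, 0.0007], [0.0015, -0.0008, -1.0]], 'wrist_force': [1.1007, 1.1989, -0.5654], 'gripper_width': 0.1783}
plan [2.61, -9.57, -0.01] [-0.01, -0.02, -2.38]
```

Request:
play_rows(deltas=[[0.3,-1.2,0,0,0,-0.6,0],[0.7,-2.8,0,0,0,-1.2,0],[1.2,-4.4,0,0,0,-1.8,0],[1.6,-6,0,0,0,-2.38,0],[2.1,-7.6,0,0,0,-2.38,0],[2.4,-8.8,0,0,0,-2.38,0],[2.6,-9.57,0,0,0,-2.38,0],[2.6,-9.57,0,0,0,-2.38,0],[2.6,-9.57,0,0,0,-2.38,0],[2.6,-9.57,0,0,0,-2.38,0]])

```text
time_s: 28.7
tcp_pos: [0.6522, 0.194, 0.1544]
ee_rot: [[0.987, 0.162, -0.001], [0.162, -0.987, -0.0], [-0.001, 0.0, -1.0]]
wrist_force: [0.1, 0.7, -0.2]
gripper_width: 0.179
```

```bash
python3 -c "
from h import *
print(st())
look('wrist',[('tray_blue',.02)],'w15')
plan(.652,.2005,.0095,10)"
```

```text
{'time_s': 28.7, 'joints': [30.1454, 30.1932, 3.7258, -0.005, -63.5798, 69.1932], 'tcp_pos': [0.6522, 0.194, 0.1544], 'ee_rot': [[0.9868, 0.1622, -0.0008], [0.1622, -0.9868, -0.0003], [-0.0008, 0.0002, -1.0]], 'wrist_force': [0.0873, 0.6661, -0.2435], 'gripper_width': 0.1786}
wrist tray_blue 0.66 16812 [0.6456 0.2409] [167.2 121. ] -80.0
   spot [([0.659, 0.238, 0.007], 0.97)]
plan [0.02, -0.26, 5.81] [-0.0, -0.0, -0.13]
```

View pics/w15.png

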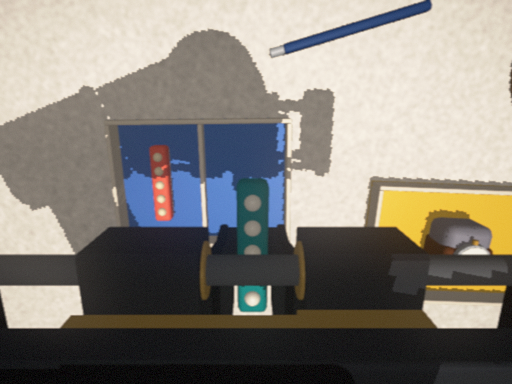

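Request:
play_rows(deltas=[[0.03,-0.3,1.5,0,0,-0.13,0],[0.03,-0.3,3,0,0,-0.13,0],[0.03,-0.3,4.5,0,0,-0.13,0],[0.03,-0.3,5.3,0,0,-0.13,0],[0.03,-0.3,5.65,0,0,-0.13,0],[0.03,-0.3,5.8,0,0,-0.13,0],[0.03,-0.3,5.8,0,0,-0.13,0],[0.03,-0.3,5.8,0,0,-0.13,0],[0.03,-0.3,5.8,0,0,-0.13,30],[0.03,-0.3,5.8,0,0,-0.13,30],[0.03,-0.3,5.8,0,0,-0.13,30]])

```text
time_s: 29.95
tcp_pos: [0.6524, 0.2028, 0.0103]
ee_rot: [[0.985, 0.175, 0.001], [0.175, -0.985, 0.001], [0.001, -0.0, -1.0]]
wrist_force: [0.8, 0.5, -1.3]
gripper_width: 0.322
```

```bash
python3 -c "
from h import *
print(st())
"
```

```text
{'time_s': 29.95, 'joints': [30.7948, 38.6602, -3.8474, 0.0043, -47.4281, 69.2582], 'tcp_pos': [0.6524, 0.2028, 0.0103], 'ee_rot': [[0.9846, 0.1746, 0.001], [0.1746, -0.9846, 0.0005], [0.0011, -0.0003, -1.0]], 'wrist_force': [0.817, 0.4645, -1.2908], 'gripper_width': 0.3222}
```

Lift straight up and back off to clear the views.

Request:
play_rows(deltas=[[0,0,-0.8,0,0,0,30],[0,0,-2.2,0,0,0,30],[0,0,-4,0,0,0,30],[-1,0,-5.6,0,0,0,30],[-2.5,0,-7.2,0,0,0,30],[-4.2,0,-8,0,0,0,30],[-6,0,-8,0,0,0,30],[-7,0,-8,0,0,0,30],[-7,0,-8,0,0,0,30],[-7,0,-8,0,0,0,30]])

```text
time_s: 30.95
tcp_pos: [0.4799, 0.1722, 0.2105]
ee_rot: [[0.985, 0.175, 0.002], [0.175, -0.985, 0.001], [0.002, -0.001, -1.0]]
wrist_force: [0.4, 0.3, -0.4]
gripper_width: 0.342
```

```bash
python3 -c "
from h import *
print(st())
look('wrist',[('tray_blue',.02),('barrette_teal',.02),('barrette_coral',.02)],'w16')
look('top',[('watch',.04),('tray_yellow',.02),('polish_red',.04),('polish_violet',.04),('tray_pink',.02),('dish',.01),('tin',.01)],'t3')
look('side',[('dish',.018),('tin',.016)],'s3')"
```

```text
{'time_s': 30.95, 'joints': [38.0192, 11.3168, -16.6205, 0.023, -61.9386, 62.0652], 'tcp_pos': [0.4799, 0.1722, 0.2105], 'ee_rot': [[0.9845, 0.1753, 0.0019], [0.1753, -0.9845, 0.0011], [0.0021, -0.0007, -1.0]], 'wrist_force': [0.4268, 0.3306, -0.4451], 'gripper_width': 0.3419}
wrist tray_blue 0.88 9628 [0.6128 0.2354] [165.9  57.6] -79.9
   spot [([0.615, 0.234, 0.008], 0.86)]
wrist barrette_teal 0.72 592 [0.6319 0.1996] [32.7 14.8] 10.1
   spot [([0.631, 0.199, 0.02], 0.63), ([0.613, 0.237, 0.004], 0.39)]
wrist barrette_coral 0.83 672 [0.6187 0.2739] [32.8 17.6] 10.5
   spot [([0.616, 0.274, 0.017], 0.65)]
top watch 0.58 299 [ 0.6159 -0.0111] [58.4 42.8] 0.9
   spot [([0.613, -0.009, 0.043], 0.83)]
top tray_yellow 0.68 2038 [ 0.6186 -0.0098] [165.  124.2] -82.8
   spot [([0.621, -0.012, 0.004], 0.62)]
top polish_red 0.4 136 [ 0.6155 -0.2256] [34.8 34.4] 0.7
   spot [([0.611, -0.224, 0.037], 0.55)]
   spot [([0.621, -0.302, 0.043], 0.67)]
top tray_pink 0.88 2185 [ 0.6165 -0.2665] [170.3 121.2] -89.2
   spot [([0.615, -0.264, 0.004], 0.8)]
top dish 0.71 211 [ 0.4225 -0.0993] [45.5 42.8] 0.3
   spot [([0.428, -0.1, 0.009], 0.61)]
top tin 0.66 139 [0.4337 0.0954] [37.4 34.3] -89.1
   spot [([0.435, 0.098, 0.017], 0.46)]
side dish 0.66 225 [ 0.4264 -0.1019] [47.3 44.1] 83.3
   spot [([0.424, -0.091, 0.014], 0.46)]
side tin 0.47 179 [0.4351 0.0804] [59.2 39.1] 87.2
   spot [([0.436, 0.085, 0.011], 0.71), ([0.616, -0.026, 0.033], 0.34)]
```

View pics/w16.png

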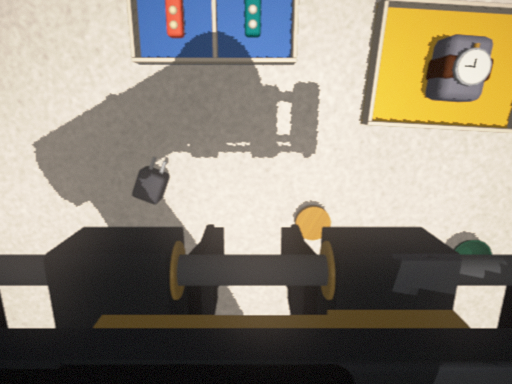

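View pics/s3.png

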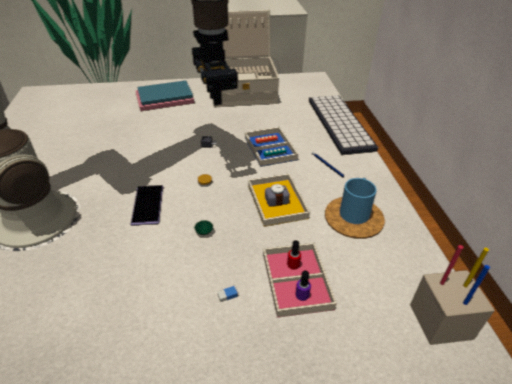

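View pics/t3.png

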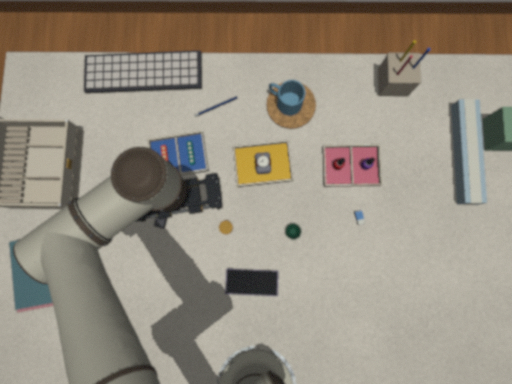

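```bash
python3 -c "
from h import *
print(r.finish_job())"
```

```text
the job is handed in; nothing more can be done
None
```

All five things are sorted into their trays, and I handed the job in after about 31 s of the 112 s allowed. I set each one down on the tray floor before letting go.

| Thing | Where it is | How it sits |
|---|---|---|
| Coral barrette | blue tray, +y compartment | flat, beads up |
| Teal barrette | blue tray, −y compartment | flat, beads up |
| Red bottle | pink tray, +y compartment | upright |
| Violet bottle | pink tray, −y compartment | upright |
| Watch | middle of the yellow tray | flat, dial up |

- **Last pictures:** the top, side and wrist views showed all of these in place, with the gripper open and about 0.2 m above the desk. The wrist view cut off the far ends of the barrettes, but both show whole in the side view.
- **Dish and tin:** they measured within a few mm of where they started, apart from the side-camera masks for the tin, which are stretched and noisy. Neither was ever in the path of the fingers.
- **Disagreements:** the top camera reads x and y about 3–5 mm differently from the wrist camera, well inside the tolerances. The networks gave a few wrong hits and misses, such as barrette_coral on the blue tray and on the teal barrette. The pictures ruled out the wrong hits.

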